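# Offer a cupboard door up to its hinges and hold it for the pins

## Task

Lift the little cupboard's door out of its slotted stand and offer it up to the cupboard, wide open and square to the cupboard's front, with the brass knuckles on its edge set in between the knuckles on the jamb so that the pin holes of both hinges line up. Ease them together without force, leave the tape roll, the knife and the tray of hinge pins alone, and finish while still holding the door there, its weight in your grip and not resting on the jamb's knuckles, so that a colleague can drop the pins in.

Things in the scene. Friction and masses are not known exactly. Their poses are not given: they have to be found in the camera images.
- door: Loose pale wood cupboard door, upright: 190 mm wide (x), 18 thick (y), 204 tall (z), about 0.45 kg. Origin: centre of its lower edge. Two brass hinge leaves on its +x edge; outer face +y with a brass knob (sticks out 24 mm) near the -x edge at half height. Grip it from above across the thickness by the top rail, flat on both faces for the top 42 mm; it balances within 5 mm of its middle.
- door_top (a point): Middle of the door's top edge, 204 mm above its origin.
- knuckle_upper (a point): Centre, on the hole's axis, of the door's upper knuckle: a vertical brass tube 14 mm outside, 8 mm hole, 20 mm long. At x 99, y 18, z 152 mm in the door's frame (4 mm beyond the +x edge, 9 mm beyond the +y face); axes as the door's.
- knuckle_lower (a point): The same for the door's lower knuckle: x 99, y 18, z 52 mm in the door's frame.
- cupboard: White bench-top cupboard without its door, fixed: 170 mm deep (x), 234 wide (y), 260 tall, ink jars inside. Origin: centre of its underside; open front faces -x; the hinge jamb is its +y side panel. Hung wide open, the door stands out in front of it towards -x, door axes parallel to cupboard axes in the same directions, lower edge 37 mm above the table.
- jamb_upper (a point): On the cupboard, where the centre of the door's upper knuckle belongs: on the vertical hole axis, midway in the 25 mm gap between the upper jamb hinge's two knuckles (like the door's, one above, one below; so 2.5 mm play each way). 9 mm before the front face, 189 mm above the table. The gap is open to the front and both sides. Axes as the cupboard's.
- jamb_lower (a point): The same point of the lower jamb hinge, 100 mm below, 89 mm above the table.
- stand: Fixed door stand: base 170 x 150 x 12 mm with two pairs of rubber-padded cheeks, tops 50 mm above the table, making a slot 24 mm wide along its x. The door stands in it on the base, door x along stand x, up to 12 mm off the middle along the slot; it lifts straight out. Origin: centre of the underside.
- tape_roll: Loose roll of clear packing tape lying flat, 96 mm across, 48 mm high; origin at the centre of its underside. Leave alone.
- knife: Loose black utility knife lying flat, about 152 mm long (x), 26 wide, 18 high; origin on its underside near the middle. Leave alone.
- pin_tray: Loose steel tray 100 x 56 x 16 mm with the two brass hinge pins (7 mm thick, tapered tip) lying in it; origin at the centre of its underside. Leave alone.
Things that resemble listed ones, but are neither listed nor needed, are in the scene too. What is shaped like the door but blue is not meant.

How it is judged:
By the outcome, as a careful person would: the job done as asked, in the order asked, and still so for the second after the job is handed in, while the arm keeps its last pose, push and grip.
It also fails if it takes over 45 s, if anything falls off the work surface, if the arm or the gripper's body presses on something with over 40 N, if the wrist force passes 120 N, or if a joint passes its speed limit or range.

## Robot

A 6-joint arm with a two-finger parallel gripper is mounted at the origin on the work surface. World frame = base frame: x ahead of the robot, y to its left, z up, the work surface at z = 0. Lengths are in m, angles in degrees, forces in N, time in s.
With the tool pointing down it reaches from about 0.35 to 0.875 m from the base axis. Payload 4.2 kg.
Tool frame: the origin (TCP) lies midway between the tips of the shut fingers; the grasp point (between the pads) lies 19 mm behind it (r.pinch_z is the distance from the TCP to the grasp point, in m); z points along the fingers, y is the line along which they close (so a half turn about z gives the same grasp; the last joint's range is limited). The gripper opens to 87 mm and grips with 3 to 60 N. Pads are 19 mm wide; open, the fingers measure 117 mm over their backs; the gripper's body (75 mm by 190 mm) begins 51 mm behind the grasp point.
Start: joints at [78.472, 22.042, 0.453, 0, -68.411, -14.817], TCP at [0.277, 0.56, 0.223] pointing down, gripper open.
Joint ranges: [-179.83, 179.83], [-69.29, 118.12], [-61.27, 80.66], [-181.25, 117.63], [-171.15, -9.14], [-177.46, 177.46]. Speed limits (degrees/s): [159.86, 159.86, 180, 180, 180, 180].

## Interface

Orientations are given as a 3x3 rotation matrix whose columns are the frame's x, y, z axes.
In Python, from station import r, imaging, models gives the robot as it stands. The module is installed in compiled form; this text tells all that it offers.
- The arm moves only by the tool apply_moves, never from a script. Its argument "moves" is a list of rows, each a list of 2 entries, a list of its own where there are three numbers: the shift along the tool's x, y, z in m, then the turn about the tool's z in degrees. A call has 1 to 5 rows; each row shifts and turns the commanded pose from where the row before left it, along the tool's axes as they then stand; what a row does not reach is not made up. A row lasts 1/12 s, in which the tool goes at most 41.7 mm and 7.16 degrees, less where a joint would pass 70% of its speed; a pose out of reach is approached as far as the arm can. A call is refused whole if a number of a shift passes 0.0417 or a number of a turn 7.16, either way. A call with a gripper value outside its range is refused whole. "hand" is the finger opening in m, from 0 to 0.087, set as the call begins (left out, the last holds). The fingers move at their own pace and stop on an object; the grip force is fixed at half the most. Time passes only in rows, so rows that do not move let the fingers close. It gives the time, the measured TCP pose, the force, the opening and the grip force at its end, in the units of the state.
- r.sense(): the state, without advancing time (a new reading comes with each control period).
- imaging.capture(name): name is "scene" or "top" or "wrist"; returns a dict with "frame" (384x512x3 uint8, blue, green, red), "intrinsics" (3x3 intrinsics, pixels), "eye" and "orientation" of the camera in the world. Camera axes: x right, y down, z forward; pixel columns grow to the right and rows downward; lengths in m; the calibration is good to about 2 mm. A picture is of the moment at which its call begins. There is no depth.
- r.finish_job(): hands the job in; it is judged then, once.
Trained networks look in a picture, given as the dict that the camera call returned (one of the last four; its "shot" number tells which), for a name from the list of things; names that differ only in an ending like _2 or _b are one class to them, and where a whole thing is asked for, a point or a joint stands for the part that bears it (a point fixed in the world has none). Each returns a list of dicts, best first, with "confidence" (0 to 1); they miss things now and then, are a little off and sometimes report something else, mostly with a low value. They report only what shows in the picture. A call takes as long as a camera call. They do not tell look-alikes from the thing itself.
- models.cut_out(picture, target): "region" (384x512 bool, what is visible of it) and "extent" ([left, top, width, height] as shares, 0 to 1, of the picture: columns of its width, rows of its height, round what is visible of it).
- models.place_of(picture, target): "at" ([column, row] as shares, 0 to 1, of the picture: columns of its width, rows of its height: a listed point, or the origin of a listed thing).
The state is a dict: "time_s": time; "joints": joint angles; "joint_velocities": joint speeds; "effort": joint torques, N m; "tcp_pos": TCP position; "ee_rot": TCP orientation; "wrist_force": force on the tool from outside, world axes, zero at the start; "moment": the same for the moment, N m; "gripper_width": opening from 0.0 (shut) to 1.0 (fully open); "gripper_force": force on a finger pad.
Only numpy, scipy, OpenCV 4.12 (cv2) and the standard library are available. Lean on these libraries where they do the work, as an engineer would, in place of code of your own. Each camera call takes 0.05 s, during which the arm holds its last target. There are 200 camera calls.

## Working session

There is one attempt and no reset: what is moved stays moved. The work goes in short steps, Python scripts to look and compute and a tool call to move; the robot and the scene stay as the last step left them, time stands still between calls to the robot, and variables do not carry over. Pictures are saved under pics/ and viewed, at most 10 in all, crops included, and the job is handed in when it is done.

Besides the shell and the picture viewer there is one more tool, called after "Request:" as name(argument=value, ...), one argument or row to a line, values as JSON. apply_moves: Moves the arm, as the interface text tells. Its arguments: {"type":"object","properties":{"moves":{"type":"array"},"hand":{"type":"number"}},"required":["moves"]}

```bash
mkdir -p pics; cat > h.py <<'E'
import numpy as np, cv2
from station import r, imaging, models
def proj(c,P):
    R=np.array(c["orientation"]);p=(np.atleast_2d(P)-np.array(c["eye"]))@R
    q=p@np.array(c["intrinsics"]).T
    return q[:,:2]/q[:,2:]
def ray(c,uv):
    d=np.array(c["orientation"])@np.linalg.inv(np.array(c["intrinsics"]))@np.array([uv[0],uv[1],1.0])
    return np.array(c["eye"]),d/np.linalg.norm(d)
def onz(c,uv,z):
    e,d=ray(c,uv);return e+d*(z-e[2])/d[2]
def tri(obs):
    A=np.zeros((3,3));b=np.zeros(3)
    for c,uv in obs:
        e,d=ray(c,uv);M=np.eye(3)-np.outer(d,d);A+=M;b+=M@e
    return np.linalg.solve(A,b)
E
python3 - <<'E'
from h import *
caps={}
for n in ["scene","top"]:
    c=imaging.capture(n);caps[n]=c;cv2.imwrite(f"pics/{n}0.png",c["frame"])
    print(n,np.round(c["eye"],3),np.round(c["orientation"],3).tolist(),np.round(c["intrinsics"],1).tolist())
    for t in ["door","door_top","knuckle_upper","knuckle_lower","cupboard","jamb_upper","jamb_lower","stand","tape_roll","knife","pin_tray"]:
        o=models.place_of(c,t)
        print(t,[(np.round(np.array(x["at"])*[512,384],1).tolist(),round(x["confidence"],2)) for x in o])
s=r.sense();print(s["time_s"],s["tcp_pos"],s["ee_rot"],s["wrist_force"])
img=np.hstack([caps["scene"]["frame"],caps["top"]["frame"]])
E
```

```text
scene [ 1.296 -0.208  1.048] [[0.478, 0.632, -0.61], [0.878, -0.352, 0.324], [-0.01, -0.69, -0.723]] [[460.6, 0.0, 255.7], [0.0, 460.6, 187.3], [0.0, 0.0, 1.0]]
door [([217.7, 173.5], 0.98), ([368.5, 174.9], 0.79), ([256.0, 213.3], 0.64)]
door_top [([211.4, 117.8], 0.89), ([379.4, 123.0], 0.89), ([256.0, 165.0], 0.79), ([259.8, 216.1], 0.51)]
knuckle_upper [([410.4, 153.2], 0.95), ([235.2, 146.5], 0.87), ([246.3, 153.8], 0.85)]
knuckle_lower [([240.2, 171.3], 0.95), ([248.4, 177.4], 0.76), ([403.2, 178.1], 0.62)]
cupboard [([110.7, 271.7], 0.59), ([331.8, 209.3], 0.23)]
jamb_upper [([133.9, 250.4], 0.87)]
jamb_lower [([141.3, 274.9], 0.83), ([330.4, 204.9], 0.35)]
stand [([260.2, 214.8], 0.58), ([246.9, 153.8], 0.15)]
tape_roll [([331.4, 210.2], 0.76)]
knife [([278.0, 267.7], 0.96)]
pin_tray [([223.3, 321.0], 0.83)]
top [0.308 0.185 1.052] [[0.027, -0.975, 0.219], [-1.0, -0.027, 0.004], [0.002, -0.219, -0.976]] [[356.0, 0.0, 257.9], [0.0, 356.0, 193.7], [0.0, 0.0, 1.0]]
door [([250.6, 196.7], 0.95), ([119.7, 188.7], 0.65), ([256.0, 292.0], 0.58), ([239.9, 222.4], 0.46)]
door_top [([89.8, 173.3], 0.8), ([253.1, 290.7], 0.78), ([250.5, 178.5], 0.73)]
knuckle_upper [([240.4, 248.5], 0.67), ([241.3, 225.1], 0.62), ([86.2, 141.9], 0.61)]
knuckle_lower [([246.2, 250.6], 0.93), ([102.2, 151.7], 0.86), ([242.4, 232.0], 0.55)]
cupboard [([404.5, 214.9], 0.76)]
jamb_upper [([395.1, 159.4], 0.84)]
jamb_lower [([379.7, 167.7], 0.71)]
stand [([245.8, 198.7], 0.56)]
tape_roll [([187.6, 176.1], 0.64)]
knife [([268.1, 144.8], 0.66), ([381.1, 167.3], 0.42)]
pin_tray [([322.1, 128.8], 0.72)]
1.2 [0.27731425 0.5600783  0.2225525 ] [[ 8.96140050e-01 -4.43771349e-01 -8.15286852e-06]
 [-4.43771349e-01 -8.96140050e-01 -1.89952156e-05]
 [ 1.12342046e-06  2.06403830e-05 -1.00000000e+00]] [3.97086710e-04 1.51704657e-02 6.92189148e-01]
```

View pics/scene0.png

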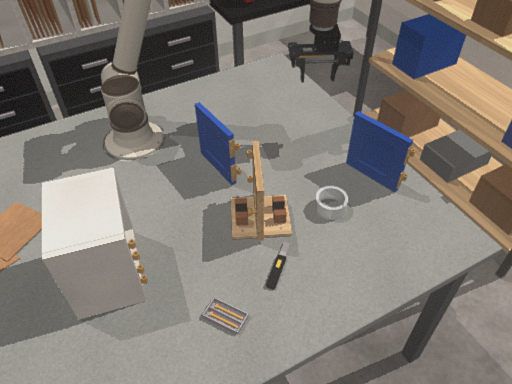

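View pics/top0.png

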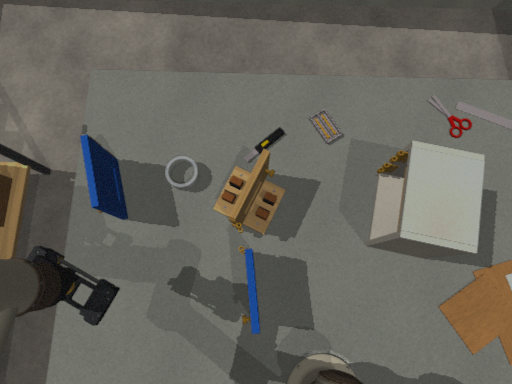

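Three door shapes are in the scene picture: blue at about (217,145), blue at about (380,150), and pale wood at (258,190) in the slotted stand. The pale one fits, being wood and not blue. The cupboard is at (100,240) with its jamb knuckles at (130–143, 243–280). I'll confirm the door in one enlarged crop.

```bash
python3 - <<'E'
import cv2,numpy as np
s=cv2.imread("pics/scene0.png");t=cv2.imread("pics/top0.png")
f=lambda im,x,y,w,h,k:cv2.resize(im[y:y+h,x:x+w],None,fx=k,fy=k,interpolation=cv2.INTER_CUBIC)
a=f(s,210,130,100,115,4);b=f(t,205,140,100,115,4)[:460]
cv2.imwrite("pics/crop1.png",np.hstack([a,b]))
E
```

```text
(no output)
```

View pics/crop1.png

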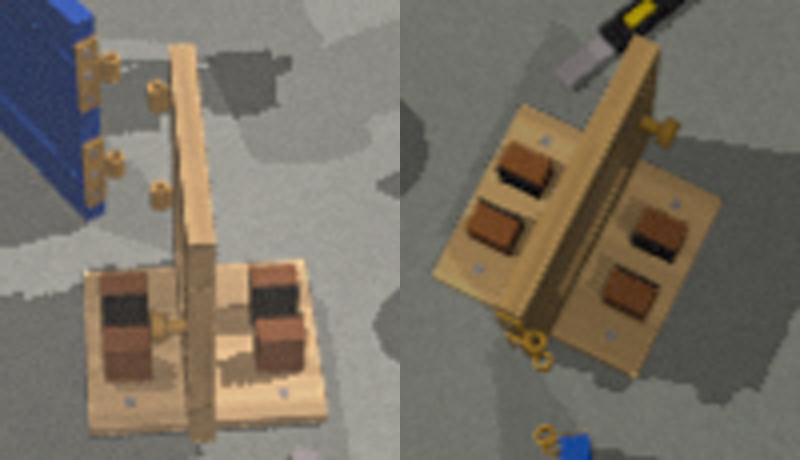

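The crop confirms it. The pale door stands in the stand slot, with its own knuckles at scene (249,154)/(250,179) and top (239,225)/(240,230). Its knob is at top (271,172) on the right face. The door's +x edge therefore points towards the robot.

```bash
cat >> h.py <<'E'
from scipy.optimize import least_squares
def Rz(a): a=np.radians(a);return np.array([[np.cos(a),-np.sin(a),0],[np.sin(a),np.cos(a),0],[0,0,1]])
def fit(obs,x0,z):
    """obs: list of (cam, local pts, pixels); solves x,y,yaw"""
    def f(v): return np.concatenate([(proj(c,np.array(L)@Rz(v[2]).T+[v[0],v[1],z])-np.array(p)).ravel() for c,L,p in obs])
    s=least_squares(f,x0,x_scale=[.01,.01,5],loss="soft_l1");return s.x,f(s.x).reshape(-1,2)
E
python3 - <<'E'
from h import *
import pickle
S=imaging.capture("scene");T=imaging.capture("top")
pickle.dump((S,T),open("st.pkl","wb"))
sc=lambda p:(np.array(p)/4+[210,130]-.4).tolist()
tc=lambda p:((np.array(p)-[400,0])/4+[205,140]-.4).tolist()
L=[[.099,.018,.152],[.099,.018,.052],[.095,-.009,.204],[.095,.009,.204],[-.095,-.009,.204],[-.095,.009,.204]]
s=[(158,94),(160,193),(194,45),(170,45),(215,243),(190,245)]
t=[(535,340),(541,358),(502,303),(527,316),(635,38),(658,48)]
v,e=fit([(S,L,[sc(p) for p in s]),(T,L,[tc(p) for p in t])],[.38,.2,157],.012)
print("door",v.round(4),e.round(1).tolist())
for nm,c in (("S",S),("T",T)):
    o=models.cut_out(c,"cupboard")[0];m=o["region"].astype(np.uint8)
    h=cv2.findContours(m,0,2)[0];h=max(h,key=cv2.contourArea);print(nm,o["confidence"],cv2.approxPolyDP(cv2.convexHull(h),3,True)[:,0].tolist())
f=lambda im,x,y,w,h,k:cv2.resize(im[y:y+h,x:x+w],None,fx=k,fy=k,interpolation=cv2.INTER_CUBIC)
cv2.imwrite("pics/crop2.png",np.hstack([f(S["frame"],35,160,130,160,3),f(T["frame"],360,130,130,160,3)]))
E
```

```text
door [  0.5236   0.2088 155.2754] [[-0.2, 0.7], [-0.0, 0.7], [0.2, -0.6], [-0.3, -0.2], [0.4, -0.2], [-0.5, -0.3], [0.4, 0.3], [0.7, 0.6], [-1.9, 0.2], [-1.4, 0.2], [0.1, -1.5], [0.9, -1.0]]
S 0.59 [[111, 169], [146, 277], [145, 298], [78, 318], [42, 257], [42, 186], [49, 181]]
T 0.94 [[412, 140], [483, 155], [475, 253], [419, 257], [366, 244], [376, 171]]
```

View pics/crop2.png

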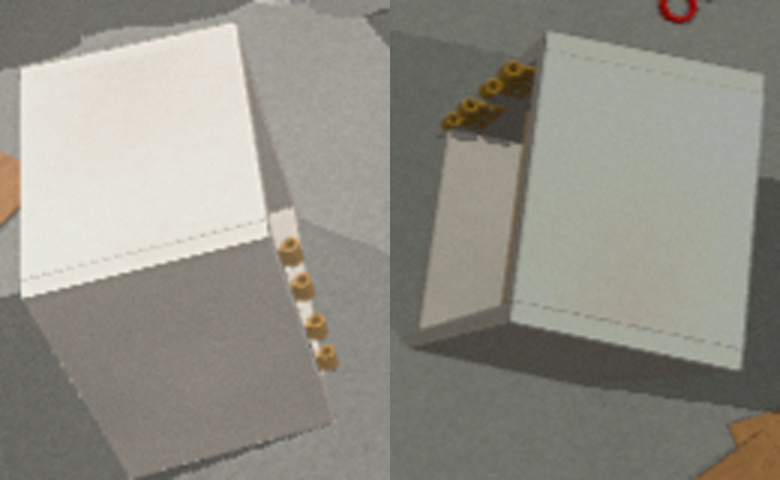

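The crop shows the cupboard's white top and four jamb tubes. In crop pixels the tubes are at scene (290,241), (301,280), (316,318), (326,350) and at top (514,68), (492,87), (470,103), (452,120). I'll fit the cupboard pose and the hinge axis.

```bash
python3 - <<'E'
from h import *
import pickle
S,T=pickle.load(open("st.pkl","rb"))
sc=lambda p:np.array(p)/3+[35,160]-.33
tc=lambda p:(np.array(p)-[390,0])/3+[360,130]-.33
K=[(-.094,None,z) for z in (.2215,.1765,.1215,.0765)]
C=[(.085,-.117,.26),(.085,.117,.26),(-.085,.117,.26),(-.085,-.117,.26)]
Sp=[(290,241),(301,280),(316,318),(326,350), (22,68),None,None,None]
# scene top: far-left, far-right, near-right, near-left
Spc=[(22,68),(236,25),(267,232),(22,297)]
Tpc=[(762,75),(740,368),(512,320),(547,33)]
print([onz(S,sc(p),.26).round(3).tolist() for p in Spc]);print([onz(T,tc(p),.26).round(3).tolist() for p in Tpc])
Sk=[(290,241),(301,280),(316,318),(326,350)];Tk=[(514,68),(492,87),(470,103),(452,120)]
for i,(a,b) in enumerate(zip(Sk,Tk)): 
    P=tri([(S,sc(a)),(T,tc(b))]);print(P.round(4),proj(S,P)-sc(a))
# match: world corners -> cupboard corners
ws=np.array([onz(S,sc(p),.26) for p in Spc]);wt=np.array([onz(T,tc(p),.26) for p in Tpc])
def lab(w):
    out=[]
    c=w.mean(0)
    for p in w: out.append(((.085 if p[1]<c[1] else -.085),(.117 if p[0]>c[0] else -.117),.26))
    return out
LS,LT=lab(ws),lab(wt)
def f(v):
    R=Rz(v[2]).T;o=[v[0],v[1],0];k=np.array([(-.094,v[3],z) for z in (.2215,.1765,.1215,.0765)])
    r_=[proj(S,np.array(LS)@R+o)-[sc(p) for p in Spc],proj(T,np.array(LT)@R+o)-[tc(p) for p in Tpc],proj(S,k@R+o)-[sc(p) for p in Sk],proj(T,k@R+o)-[tc(p) for p in Tk]]
    return np.concatenate(r_).ravel()
s=least_squares(f,[.31,-.3,-95,.12],x_scale=[.01,.01,5,.01],loss="soft_l1")
print(s.x.round(4));print(f(s.x).reshape(-1,2).round(1).tolist())
v=s.x;print("axis",(np.array([-.094,v[3],0])@Rz(v[2]).T+[v[0],v[1],0]).round(4))
st=r.sense();print(st["time_s"],np.degrees(np.arctan2(st["ee_rot"][1][0],st["ee_rot"][0][0])))
E
```

```text
[[0.368, -0.296, 0.26], [0.403, -0.131, 0.26], [0.624, -0.174, 0.26], [0.596, -0.34, 0.26]]
[[0.594, -0.338, 0.26], [0.367, -0.297, 0.26], [0.398, -0.132, 0.26], [0.625, -0.173, 0.26]]
[ 0.6084 -0.1603  0.2226] [[-0.13403527 -0.00641059]]
[ 0.6082 -0.1613  0.1734] [[0.12553314 0.00414222]]
[ 0.6097 -0.1601  0.1228] [[0.0230935  0.00044018]]
[ 0.6079 -0.1603  0.0742] [[0.13425529 0.00107776]]
[ 4.965000e-01 -2.351000e-01 -1.005567e+02  9.660000e-02]
[[-0.6, -0.4], [-0.2, -1.6], [1.0, 0.8], [-0.2, -0.1], [0.7, -0.6], [0.2, 0.6], [-0.7, 0.4], [-0.0, -1.0], [-0.0, 0.4], [0.3, -0.8], [-0.1, 0.0], [0.0, -0.3], [-0.3, 0.0], [0.2, -0.5], [-0.0, 0.5], [0.4, -0.4]]
axis [ 0.6087 -0.1604  0.    ]
1.4 -26.343382331587197
```

Door: origin (0.524, 0.209), yaw 155.3°. Hinge axis: (0.609, −0.160), cupboard yaw −100.6°. Turning the hand half round before the grasp keeps the last joint well within range at the cupboard. I'll lift and move over the door first.

Request:
apply_moves(
  moves=[
    [[0, 0, -0.04], 0],
    [[0, 0, -0.04], 0],
    [[0.0342, 0.0187, 0], 0],
    [[0.0342, 0.0187, 0], 0],
    [[0.0342, 0.0187, 0], 0],
  ],
  hand=0.087,
)

```text
time_s: 1.82
tcp_pos: [0.3446, 0.4637, 0.3033]
ee_rot: [[0.897, -0.442, 0.0], [-0.442, -0.897, 0.002], [-0.0, -0.002, -1.0]]
wrist_force: [0.6, 0.8, -0.1]
gripper_width: 0.997
gripper_force: 0.0
```

Request:
apply_moves(
  moves=[
    [[0.0342, 0.0187, 0], 0],
    [[0.0342, 0.0187, 0], 0],
    [[0.0342, 0.0187, 0], 0],
    [[0.0342, 0.0187, 0], 0],
    [[0.0342, 0.0187, 0], 0],
  ],
)

```text
time_s: 2.23
tcp_pos: [0.4568, 0.3029, 0.3029]
ee_rot: [[0.896, -0.443, 0.0], [-0.443, -0.896, 0.0], [0.0, -0.001, -1.0]]
wrist_force: [0.5, 0.8, 0.2]
gripper_width: 0.998
gripper_force: 0.0
```

Request:
apply_moves(
  moves=[
    [[0.0342, 0.0187, 0], 0],
    [[0.0342, 0.0187, 0], 0],
    [[0.0342, 0.0187, 0], 0],
    [[0, 0, 0], 7.1],
    [[0, 0, 0], 7.1],
  ],
)

```text
time_s: 2.65
tcp_pos: [0.5243, 0.2066, 0.3024]
ee_rot: [[0.753, -0.658, -0.0], [-0.658, -0.753, -0.0], [0.0, 0.0, -1.0]]
wrist_force: [0.5, 0.4, -0.8]
gripper_width: 0.997
gripper_force: 0.0
```

Request:
apply_moves(
  moves=[
    [[0, 0, 0], 7.1],
    [[0, 0, 0], 7.1],
    [[0, 0, 0], 7.1],
    [[0, 0, 0], 7.1],
    [[0, 0, 0], 7.1],
  ],
)

```text
time_s: 3.07
tcp_pos: [0.5232, 0.2087, 0.3026]
ee_rot: [[0.235, -0.972, 0.0], [-0.972, -0.235, 0.0], [-0.0, -0.0, -1.0]]
wrist_force: [0.5, 0.2, -0.1]
gripper_width: 1.003
gripper_force: 0.0
```

Request:
apply_moves(
  moves=[
    [[0, 0, 0], 7.1],
    [[0, 0, 0], 7.1],
    [[0, 0, 0], 7.1],
    [[0, 0, 0], 7.1],
    [[0, 0, 0], 7.1],
  ],
)

```text
time_s: 3.48
tcp_pos: [0.5231, 0.2087, 0.3026]
ee_rot: [[-0.373, -0.928, 0.0], [-0.928, 0.373, 0.0], [-0.0, -0.0, -1.0]]
wrist_force: [-0.9, 0.2, -0.6]
gripper_width: 1.0
gripper_force: 0.0
```

Request:
apply_moves(
  moves=[
    [[0, 0, 0], 7.1],
    [[0, 0, 0], 7.1],
    [[0, 0, 0], 7.1],
    [[0, 0, 0], 7.1],
    [[0, 0, 0], 7.1],
  ],
)

```text
time_s: 3.9
tcp_pos: [0.5231, 0.2088, 0.3026]
ee_rot: [[-0.842, -0.539, 0.0], [-0.539, 0.842, 0.0], [-0.0, 0.0, -1.0]]
wrist_force: [-0.2, -0.7, -0.5]
gripper_width: 0.999
gripper_force: 0.0
```

Request:
apply_moves(
  moves=[
    [[0, 0, 0], 7.1],
    [[0, 0, 0], 7.1],
    [[0, 0, 0], 7.1],
    [[0, 0, 0], 7.1],
    [[0, 0, 0], 7.1],
  ],
)

```text
time_s: 4.32
tcp_pos: [0.5231, 0.2088, 0.3026]
ee_rot: [[-0.999, 0.051, 0.0], [0.051, 0.999, 0.0], [-0.0, 0.0, -1.0]]
wrist_force: [-0.1, 0.1, 0.1]
gripper_width: 0.997
gripper_force: 0.0
```

Request:
apply_moves(
  moves=[
    [[0, 0, 0], 7.1],
    [[0, 0, 0], 7.1],
    [[0, 0, 0], 7.1],
    [[0, 0, 0], 0.9],
  ],
)

```text
time_s: 4.65
tcp_pos: [0.5232, 0.2088, 0.3026]
ee_rot: [[-0.907, 0.421, 0.0], [0.421, 0.907, 0.0], [-0.0, 0.0, -1.0]]
wrist_force: [0.3, -0.3, 0.9]
gripper_width: 0.997
gripper_force: 0.0
```

```bash
python3 - <<'E'
from h import *
c=imaging.capture("wrist");cv2.imwrite("pics/w1.png",c["frame"])
print(np.round(c["eye"],3),np.round(c["orientation"],3).tolist(),np.round(c["intrinsics"],1).tolist())
v=[.5236,.2088,155.2754]
L=np.array([[.099,.018,.152],[.099,.018,.052],[.095,-.009,.204],[.095,.009,.204],[-.095,-.009,.204],[-.095,.009,.204]])
print(proj(c,L@Rz(v[2]).T+[v[0],v[1],.012]).round(1).tolist())
for t in ["door_top","knuckle_upper","knuckle_lower"]:
    print(t,[(np.round(np.array(x["at"])*[512,384],1).tolist(),round(x["confidence"],2)) for x in models.place_of(c,t)])
s=r.sense();print(np.round(s["joints"],1),np.degrees(np.arctan2(s["ee_rot"][1][0],s["ee_rot"][0][0])))
E
```

```text
[0.461 0.236 0.464] [[0.421, 0.878, 0.227], [0.907, -0.408, -0.105], [0.0, 0.25, -0.968]] [[280.4, 0.0, 256.7], [0.0, 280.4, 191.6], [0.0, 0.0, 1.0]]
[[240.7, 88.0], [244.7, 95.9], [269.8, 86.2], [248.1, 86.3], [268.2, 287.5], [250.2, 287.6]]
door_top [([255.3, 197.7], 0.83)]
knuckle_upper [([235.1, 85.9], 0.74), ([205.9, 37.3], 0.56)]
knuckle_lower [([219.9, 58.9], 0.94), ([241.7, 96.7], 0.83), ([389.5, 151.6], 0.64)]
[  38.2   13.4   -0.5    0.   -76.1 -152.9] 155.38336127704164
```

View pics/w1.png

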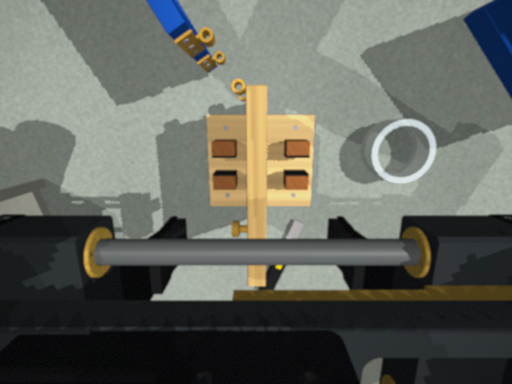

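The wrist view shows the pale door edge-on at columns 248–267, rows 86–287, with the knob at (238,229) on the left. Its knuckle is at (238,86). I'll measure the edges to centre the grasp.

```bash
python3 - <<'E'
from h import *
c=imaging.capture("wrist");g=c["frame"].astype(float).mean(2);im=c["frame"].astype(int)
for rr in (92,100,106,125,165,195,208,275):
    row=c["frame"][rr,236:284].astype(float)
    gr=cv2.GaussianBlur(row[None],(3,1),0)[0].sum(1);d=np.diff(gr)
    def sub(a,b,s):
        k=a+np.argmax(s*d[a:b]);w=np.abs(d[k-1:k+2]);return 236+.5+(w*np.arange(k-1,k+2)).sum()/w.sum()
    print(rr,sub(5,20,1),sub(24,40,-1))
T=np.array([[0,0,0.]]);s=r.sense();R=np.array(s["ee_rot"]);p=np.array(s["tcp_pos"])
print(p,"centre col at door top for tool y=0:",[proj(c,p+R@[x,0,p[2]-.216])[0].round(1).tolist() for x in (-.09,0,.09)])
o=models.cut_out(c,"door");print([(x["confidence"],np.round(np.array(x["extent"])*[512,384,512,384],1).tolist()) for x in o])
E
```

```text
92 246.35291214215204 266.59470752089135
100 246.4468085106383 266.56470588235294
106 246.43396226415095 266.3933717579251
125 246.64663951120164 265.59166666666664
165 247.34375 264.3775510204082
195 247.54320987654322 275.5
208 247.44291338582678 266.4946524064171
275 249.3612716763006 265.3823070927514
[0.52315661 0.20879368 0.30257117] centre col at door top for tool y=0: [[258.7, 282.8], [258.9, 195.8], [259.1, 92.1]]
[(0.96, [147.1, 2.4, 78.6, 76.6]), (0.79, [233.2, 77.2, 36.1, 210.1]), (0.66, [463.1, 0.3, 46.1, 100.4]), (0.66, [0.0, 176.9, 51.5, 37.2])]
```

Request:
apply_moves(
  moves=[
    [[0, -0.0015, 0.04], -0.3],
    [[0, 0, 0.04], 0],
    [[0, 0, 0.03], 0],
    [[0, 0, 0.0136], 0],
    [[0, 0, 0], 0],
  ],
)

```text
time_s: 5.37
tcp_pos: [0.5203, 0.2061, 0.1749]
ee_rot: [[-0.91, 0.413, -0.007], [0.414, 0.91, -0.005], [0.005, -0.007, -1.0]]
wrist_force: [0.1, -0.7, -0.2]
gripper_width: 0.998
gripper_force: 0.0
```

Request:
apply_moves(
  moves=[
    [[0, 0, 0], 0],
    [[0, 0, 0], 0],
    [[0, 0, 0], 0],
    [[0, 0, 0], 0],
    [[0, 0, 0], 0],
  ],
  hand=0.01,
)

```text
time_s: 5.78
tcp_pos: [0.523, 0.2077, 0.1802]
ee_rot: [[-0.91, 0.414, 0.002], [0.414, 0.91, 0.001], [-0.001, 0.002, -1.0]]
wrist_force: [0.1, -0.4, -0.2]
gripper_width: 0.708
gripper_force: 0.0
```

Request:
apply_moves(
  moves=[
    [[0, 0, 0], 0],
    [[0, 0, 0], 0],
    [[0, 0, 0], 0],
  ],
)

```text
time_s: 6.03
tcp_pos: [0.5226, 0.2075, 0.1792]
ee_rot: [[-0.91, 0.414, 0.0], [0.414, 0.91, 0.0], [-0.0, 0.0, -1.0]]
wrist_force: [-0.6, 0.2, -0.1]
gripper_width: 0.481
gripper_force: 0.0
```

Request:
apply_moves(
  moves=[
    [[0, 0, 0], 0],
    [[0, 0, 0], 0],
    [[0, 0, 0], 0],
    [[0, 0, 0], 0],
    [[0, 0, 0], 0],
  ],
)

```text
time_s: 6.45
tcp_pos: [0.5226, 0.2075, 0.1789]
ee_rot: [[-0.91, 0.414, 0.0], [0.414, 0.91, 0.0], [-0.0, 0.0, -1.0]]
wrist_force: [0.3, 0.7, -0.7]
gripper_width: 0.205
gripper_force: 30.0
```

Request:
apply_moves(
  moves=[
    [[0, 0, 0], 0],
    [[0, 0, 0], 0],
    [[0, 0, 0], 0],
    [[0, 0, 0], 0],
  ],
)

```text
time_s: 6.78
tcp_pos: [0.5226, 0.2075, 0.1789]
ee_rot: [[-0.91, 0.414, 0.0], [0.414, 0.91, 0.0], [-0.0, 0.0, -1.0]]
wrist_force: [0.9, 0.5, -0.8]
gripper_width: 0.206
gripper_force: 30.0
```

Gripped: width 0.206, about 18 mm, at 30 N. Next I lift straight out, carry to a stand-off 60 mm in front of the jamb, and turn.

Request:
apply_moves(
  moves=[
    [[0, 0, -0.01], 0],
    [[0, 0, -0.02], 0],
    [[0, 0, -0.03], 0],
    [[0, 0, -0.03], 0],
    [[0, 0, -0.03], 0],
  ],
)

```text
time_s: 7.2
tcp_pos: [0.5217, 0.2069, 0.2999]
ee_rot: [[-0.91, 0.414, -0.002], [0.414, 0.91, -0.001], [0.002, -0.002, -1.0]]
wrist_force: [0.6, 0.4, -3.7]
gripper_width: 0.204
gripper_force: 30.0
```

Request:
apply_moves(
  moves=[
    [[0, 0, -0.02], 0],
    [[0, 0, -0.01], 0],
    [[-0.01, -0.008, 0], 0],
    [[-0.02, -0.0175, 0], 0],
    [[-0.0245, -0.021, 0], 0],
  ],
)

```text
time_s: 7.62
tcp_pos: [0.5519, 0.1424, 0.3271]
ee_rot: [[-0.911, 0.411, -0.004], [0.411, 0.911, -0.001], [0.003, -0.002, -1.0]]
wrist_force: [0.4, -0.6, -4.1]
gripper_width: 0.206
gripper_force: 30.0
```

Request:
apply_moves(
  moves=[
    [[-0.0245, -0.021, 0], 0],
    [[-0.0245, -0.021, 0], 0],
    [[-0.0245, -0.021, 0], 0],
    [[-0.02, -0.0175, 0], 0],
    [[-0.0165, -0.0135, 0], 0],
  ],
)

```text
time_s: 8.03
tcp_pos: [0.6137, 0.0087, 0.3263]
ee_rot: [[-0.91, 0.416, -0.005], [0.416, 0.91, -0.001], [0.004, -0.003, -1.0]]
wrist_force: [-0.4, 0.7, -2.3]
gripper_width: 0.206
gripper_force: 30.0
```

Request:
apply_moves(
  moves=[
    [[-0.01, -0.008, 0], 0],
    [[0, 0, 0], -4],
    [[0, 0, 0], -7],
    [[0, 0, 0], -7],
    [[0, 0, 0], -7],
  ],
)

```text
time_s: 8.45
tcp_pos: [0.6192, -0.0001, 0.3271]
ee_rot: [[-1.0, -0.015, -0.004], [-0.015, 1.0, 0.0], [0.004, 0.0, -1.0]]
wrist_force: [0.2, -0.1, -3.4]
gripper_width: 0.21
gripper_force: 30.0
```

Request:
apply_moves(
  moves=[
    [[0, 0, 0], -7],
    [[0, 0, 0], -7],
    [[0, 0, 0], -7],
    [[0, 0, 0], -7],
    [[0, 0, 0], -7],
  ],
)

```text
time_s: 8.87
tcp_pos: [0.6191, 0.0002, 0.3272]
ee_rot: [[-0.81, -0.587, -0.004], [-0.587, 0.81, 0.0], [0.003, 0.002, -1.0]]
wrist_force: [0.6, 0.7, -4.0]
gripper_width: 0.204
gripper_force: 30.0
```

Request:
apply_moves(
  moves=[
    [[0, 0, 0], -7],
    [[0, 0, 0], -7],
    [[0, 0, 0], -7],
    [[0, 0, 0], -7],
    [[0, 0, 0], -7],
  ],
)

```text
time_s: 9.28
tcp_pos: [0.6191, 0.0002, 0.3272]
ee_rot: [[-0.327, -0.945, -0.004], [-0.945, 0.327, 0.0], [0.001, 0.003, -1.0]]
wrist_force: [1.2, -0.5, -3.6]
gripper_width: 0.203
gripper_force: 30.0
```

Request:
apply_moves(
  moves=[
    [[0, 0, 0], -5],
    [[0, 0, 0], -3.9],
    [[0, 0, 0], 0],
    [[0, 0, 0], 0],
  ],
)

```text
time_s: 9.62
tcp_pos: [0.6194, 0.0002, 0.3277]
ee_rot: [[-0.185, -0.983, -0.003], [-0.983, 0.185, -0.0], [0.001, 0.003, -1.0]]
wrist_force: [0.4, -0.0, -3.4]
gripper_width: 0.202
gripper_force: 30.0
```

```bash
cat > look.py <<'E'
from h import *
import sys
n=sys.argv[1];s=r.sense();R=np.array(s["ee_rot"]);p=np.array(s["tcp_pos"])
yaw=np.degrees(np.arctan2(R[1,0],R[0,0]))
print(s["time_s"],p.round(4),"yaw",yaw.round(2),np.round(s["joints"],1),np.round(s["wrist_force"],1),np.round(s["moment"],2),s["gripper_width"])
for m in ["scene","top","wrist"]:
    c=imaging.capture(m);cv2.imwrite(f"pics/{n}_{m}.png",c["frame"])
    import pickle;pickle.dump(c,open(f"{n}_{m}.pkl","wb"))
    for t in ["knuckle_upper","knuckle_lower","jamb_upper","jamb_lower"]:
        print(m,t,[(np.round(np.array(x["at"])*[512,384],1).tolist(),round(x["confidence"],2)) for x in models.place_of(c,t)])
E
python3 look.py a
```

```text
9.6167 [6.194e-01 2.000e-04 3.277e-01] yaw -100.64 [ 14.9  18.8  10.5  -0.  -81.8 -25.6] [ 0.4 -0.  -3.4] [ 0.05 -0.07 -0.01] 0.20247763785809314
scene knuckle_upper [([148.2, 205.8], 0.78), ([236.6, 146.7], 0.65), ([412.9, 153.0], 0.57), ([330.8, 208.2], 0.17)]
scene knuckle_lower [([401.2, 178.0], 0.86), ([160.1, 239.8], 0.79), ([238.1, 173.0], 0.65), ([198.3, 232.0], 0.6)]
scene jamb_upper [([135.2, 249.0], 0.85)]
scene jamb_lower [([143.4, 271.6], 0.63)]
top knuckle_upper [([241.7, 249.9], 0.83), ([87.4, 141.7], 0.71), ([391.4, 131.3], 0.57), ([398.0, 213.4], 0.47)]
top knuckle_lower [([373.1, 150.3], 0.96), ([102.0, 155.0], 0.77), ([246.0, 251.2], 0.56)]
top jamb_upper [([395.2, 159.0], 0.89)]
top jamb_lower [([380.6, 169.4], 0.75)]
wrist knuckle_upper [([225.8, 61.3], 0.97), ([465.1, 302.0], 0.79)]
wrist knuckle_lower [([424.8, 264.5], 0.96), ([238.1, 84.2], 0.81)]
wrist jamb_upper [([236.1, 20.2], 0.78)]
wrist jamb_lower [([244.0, 49.1], 0.7), ([237.1, 85.5], 0.23)]
```

Request:
apply_moves(
  moves=[
    [[0, 0, 0.02], 0],
    [[0, 0, 0.035], 0],
    [[0, 0, 0.035], 0],
    [[0, 0, 0.025], 0],
    [[0, 0, 0.0088], 0],
  ],
)

```text
time_s: 10.78
tcp_pos: [0.617, -0.0002, 0.2001]
ee_rot: [[-0.184, -0.983, -0.009], [-0.983, 0.184, -0.001], [0.002, 0.009, -1.0]]
wrist_force: [-1.5, -0.6, -4.5]
gripper_width: 0.204
gripper_force: 30.0
```

Request:
apply_moves(
  moves=[
    [[0, 0, 0], 0],
    [[0, 0, 0], 0],
    [[0, 0, 0], 0],
  ],
)

```text
time_s: 11.03
tcp_pos: [0.6217, 0.0002, 0.2078]
ee_rot: [[-0.182, -0.983, 0.005], [-0.983, 0.182, 0.0], [-0.001, -0.005, -1.0]]
wrist_force: [-1.1, -0.5, -2.8]
gripper_width: 0.202
gripper_force: 30.0
```

```bash
python3 look.py b; python3 - <<'E'
from h import *
import pickle
f=lambda im,x,y,w,h,k:cv2.resize(im[y:y+h,x:x+w],None,fx=k,fy=k,interpolation=cv2.INTER_CUBIC)
S=pickle.load(open("b_scene.pkl","rb"))["frame"];T=pickle.load(open("b_top.pkl","rb"))["frame"];W=pickle.load(open("b_wrist.pkl","rb"))["frame"]
cv2.imwrite("pics/cb.png",np.hstack([f(S,115,195,65,115,5)[:575],f(T,350,110,65,115,5)[:575],]))
cv2.imwrite("pics/cb.png",np.hstack([f(S,110,210,62,85,6),f(T,360,110,62,85,6)]))
E
```

```text
11.0333 [6.217e-01 2.000e-04 2.078e-01] yaw -100.51 [ 14.9  22.1  -1.6   0.1 -66.  -25.5] [-1.1 -0.5 -2.8] [ 0.02 -0.07  0.05] 0.20234936438049617
scene knuckle_upper [([238.3, 148.9], 0.91), ([411.9, 152.8], 0.78), ([159.3, 240.0], 0.72), ([166.0, 268.3], 0.64)]
scene knuckle_lower [([239.2, 170.7], 0.89), ([168.4, 267.7], 0.76), ([403.9, 177.0], 0.59)]
scene jamb_upper [([132.7, 249.3], 0.69)]
scene jamb_lower [([141.5, 271.9], 0.71)]
top knuckle_upper [([374.4, 147.9], 0.89), ([241.4, 250.0], 0.87), ([84.5, 139.7], 0.58)]
top knuckle_lower [([242.7, 250.2], 0.71), ([357.0, 166.2], 0.56), ([100.9, 155.1], 0.55)]
top jamb_upper [([394.7, 160.2], 0.58)]
top jamb_lower [([382.8, 168.4], 0.84)]
wrist knuckle_upper [([227.0, 60.7], 0.67), ([236.4, 11.8], 0.28)]
wrist knuckle_lower [([239.2, 85.0], 0.88), ([150.2, 178.5], 0.36)]
wrist jamb_upper []
wrist jamb_lower [([236.7, 10.2], 0.82), ([149.3, 180.5], 0.62)]
```

View pics/cb.png

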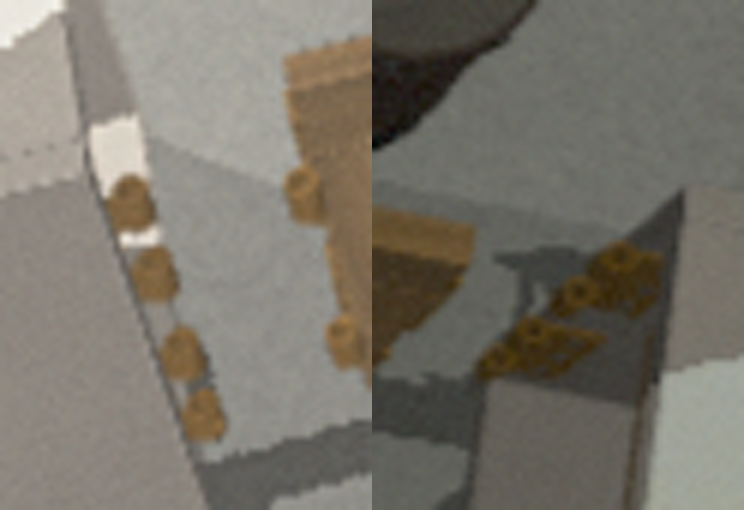

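View pics/b_wrist.png

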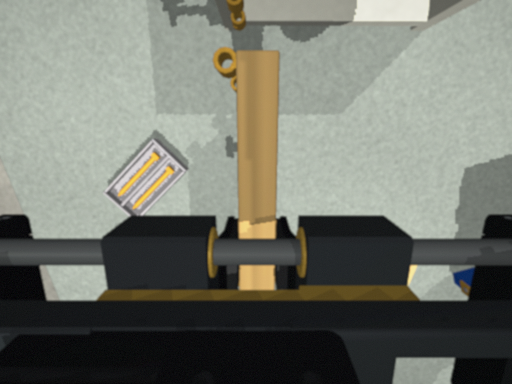

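The crop shows the door knuckles at crop (303,195) and (345,343), and the jamb tubes at (131,203), (157,275), (184,352), (205,413). The wrist view shows the door's upper knuckle hole at (226,60) and jamb tubes at about (237,15), so they are roughly in line. I'll close in to about 30 mm slowly and let the arm settle.

Request:
apply_moves(
  moves=[
    [[0.004, 0, 0], 0],
    [[0.008, 0, 0], 0],
    [[0.008, 0, 0], 0],
    [[0.007, 0, 0], 0],
    [[0.003, 0, 0], 0],
  ],
)

```text
time_s: 12.2
tcp_pos: [0.6141, -0.0309, 0.2052]
ee_rot: [[-0.184, -0.983, -0.0], [-0.983, 0.184, -0.0], [0.0, 0.0, -1.0]]
wrist_force: [0.9, 0.2, -4.1]
gripper_width: 0.2
gripper_force: 30.0
```

Request:
apply_moves(
  moves=[
    [[0, 0, 0], 0],
    [[0, 0, 0], 0],
    [[0, 0, 0], 0],
    [[0, 0, 0], 0],
    [[0, 0, 0], 0],
  ],
)

```text
time_s: 12.62
tcp_pos: [0.6146, -0.0292, 0.2052]
ee_rot: [[-0.183, -0.983, 0.0], [-0.983, 0.183, 0.0], [-0.0, -0.0, -1.0]]
wrist_force: [0.6, 0.8, -4.0]
gripper_width: 0.202
gripper_force: 30.0
```

```bash
python3 look.py c|grep -v jamb; python3 - <<'E'
from h import *
import pickle
f=lambda im,x,y,w,h,k:cv2.resize(im[y:y+h,x:x+w],None,fx=k,fy=k,interpolation=cv2.INTER_CUBIC)
c=pickle.load(open("c_scene.pkl","rb"));S=c["frame"];w=pickle.load(open("c_wrist.pkl","rb"));W=w["frame"]
cv2.imwrite("pics/cc.png",np.hstack([f(S,115,225,60,70,7),f(W,205,0,45,70,7)*1]))
print(W.shape,w["eye"],r.sense()["tcp_pos"])
E
```

```text
12.6167 [ 0.6146 -0.0292  0.2052] yaw -100.52 [ 12.3  21.8  -2.5  -0.  -65.7 -22.9] [ 0.6  0.8 -4. ] [ 0.1  -0.1  -0.04] 0.202222848466235
scene knuckle_upper [([235.6, 145.7], 0.89), ([408.1, 151.8], 0.81), ([146.4, 243.6], 0.79)]
scene knuckle_lower [([403.9, 175.0], 0.75), ([155.8, 272.4], 0.63), ([239.8, 172.2], 0.62)]
top knuckle_upper [([388.3, 154.1], 0.9), ([87.5, 142.4], 0.88), ([239.0, 249.6], 0.74)]
top knuckle_lower [([371.4, 166.8], 0.77), ([100.5, 155.7], 0.67), ([242.8, 247.2], 0.57)]
wrist knuckle_upper [([226.4, 60.5], 0.88)]
wrist knuckle_lower [([240.8, 85.5], 0.83)]
(384, 512, 3) [ 0.60132841 -0.09846907  0.36670079] [ 0.61444243 -0.02946283  0.20515362]
```

View pics/cc.png

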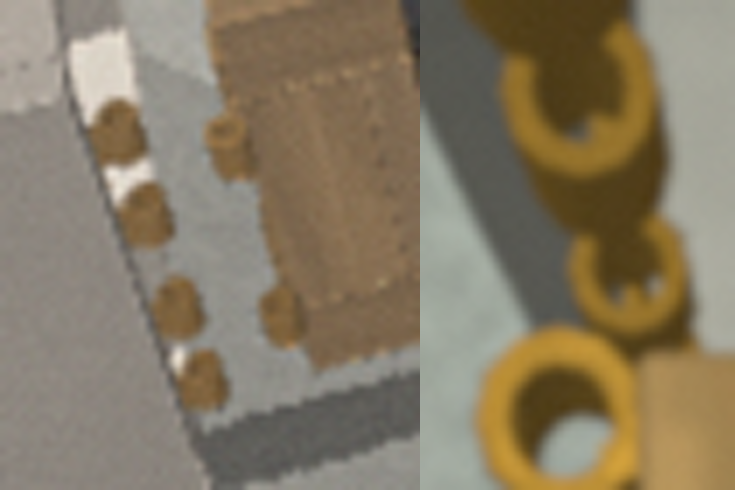

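The wrist crop shows the door's upper knuckle ring centred near crop (560,412), and jamb rings at about (578,102) and (630,270). In the scene crop the door knuckles are at (228,147) and (282,315). I'll compare these with model projections.

```bash
python3 - <<'E'
from h import *
import pickle
S=pickle.load(open("c_scene.pkl","rb"));W=pickle.load(open("c_wrist.pkl","rb"))
ax=np.array([.6087,-.1604])
def pr(c,p,off,k,add=0):
    u=proj(c,p);return ((u-off+.4)*k+[add,0]).round(0).tolist()
zs=(.2215,.2015,.1765,.1565,.1215,.1015,.0765,.0565)
J=np.array([[*ax,z] for z in zs]);print("jamb W",pr(W,J,[205,0],7,420));print("jamb S",pr(S,J,[115,225],7))
tcp=np.array([.6146,-.0292]);yaw=-100.52
zb=.2052-.1669
D=np.array([[.099,.018,z] for z in (.162,.142,.062,.042)]+[[.095,-.009,.204],[.095,.009,.204],[.095,-.009,0],[.095,.009,0]])@Rz(yaw).T+[*tcp,zb]
print("door xyz",D[0].round(4),"zb",zb)
print("door W",pr(W,D,[205,0],7,420));print("door S",pr(S,D,[115,225],7))
R=np.array(W["orientation"])
for z,P in [(z,np.array([*ax,z])) for z in zs]+[("d",D[0])]: print(z,14*280.4/((P-W["eye"])@R)[2]/1000)
E
```

```text
jamb W [[493.0, -126.0], [532.0, 2.0], [568.0, 121.0], [590.0, 195.0], [619.0, 292.0], [632.0, 336.0], [646.0, 381.0], [656.0, 412.0]]
jamb S [[117.0, 111.0], [130.0, 148.0], [145.0, 193.0], [157.0, 229.0], [177.0, 288.0], [188.0, 321.0], [201.0, 360.0], [212.0, 391.0]]
door xyz [ 0.6142 -0.1298  0.2003] zb 0.0383
door W [[549.0, 460.0], [575.0, 502.0], [639.0, 605.0], [650.0, 621.0], [931.0, 401.0], [622.0, 401.0], [838.0, 676.0], [724.0, 676.0]]
door S [[226.0, 126.0], [237.0, 162.0], [278.0, 298.0], [287.0, 330.0], [202.0, -20.0], [210.0, 21.0], [305.0, 332.0], [313.0, 372.0]]
0.2215 31.257503813057227
0.2015 27.08276649244182
0.1765 23.208175423682118
0.1565 20.824744762332195
0.1215 17.65225787694338
0.1015 16.238640824201095
0.0765 14.761035801219947
0.0565 13.759425094828726
d 25.505477079023745
```

```bash
python3 - <<'E'
import pickle,cv2,numpy as np
W=pickle.load(open("c_wrist.pkl","rb"))["frame"]
h=cv2.cvtColor(W,cv2.COLOR_BGR2HSV)
print("val/10 by char; rows 0-78, cols 208-248; lower-case=brass(sat>120)")
for y in range(0,80):
    print("%2d "%y+"".join((chr(97+h[y,x,2]//12) if h[y,x,1]>120 else ".") for x in range(208,250)))
E
```

```text
val/10 by char; rows 0-78, cols 208-248; lower-case=brass(sat>120)
 0 ...hhhgggggggggggggggggggg................
 1 ....hhhggggggggggggggggggg................
 2 ....hhhhgggggggggggggggghh................
 3 .....hhhhgggggggggggggggijj...............
 4 ......hgggggggggggggggghjll...............
 5 ........gggggggggggggghjlmml..............
 6 ........hghggggggggggghjklmml.............
 7 .........hihhggggggggghijlmml.............
 8 .........jkkjhgggggggghhiklmml............
 9 .........kllkihgggggghhhhjlmll............
10 .........lmmlihgggggggghhiklml............
11 .........lmmkigggggggghhhiklmm............
12 .........lmmkigggggggghhhiklmml...........
13 .........lmmliggggggggghhiklmml...........
14 .........klmljhgggggggghhikmmlk...........
15 .........klmmkhgggggghhhhilmmlj...........
16 .........jlmmlihgggghijjijlmmlj...........
17 ..........lmmlkigggg.kllllmmmki...........
18 ..........kmmmlkih...kmmmmmmljh...........
19 ..........jlmmmlkj...kmmmmmmkig...........
20 ...........klmmmlllkklmmmmmljhg...........
21 ...........iklmmmmmmlmmmmmljhggh..........
22 ............ikllmm
[... 1946 characters left out ...]
ppppoonnnn
65 .......opqpnk..........pqrrqonoppppooonnnn
66 .......opqqpn.........oqrrqponoppppooonnnn
67 ........opqqpn........pqqqponnoppppooonnnn
68 ........moppppoo...opppppomlmnopppppoonnnn
69 .........mnoppppppppppppomjjlnoppppooonnnn
70 ..........mnoopppppppponmjhilnoppppooonnnn
71 ...........lmnooppooonmljhgilnoppppooonnnn
72 ............kklmnnnmlkjihggilnopppppoonnnn
73 .............iijkkkjihhggggilnopppppoonnnn
74 ..............hhhhhhgggggggilnopppppoonnnn
75 ...............hhggggggggghjlnopppppoonnnn
76 ..................hgggghhijklnopppppoonnnn
77 ........................jkklmnopppppoonnnn
78 ........................lllklnoppppoooonnn
79 ........................mmkjkmopppppoonnnn
```

Wrist measurements at the same depth show the same camera offset for the door ring (+1.6, −5.7 px) and the jamb rings (+1.7, −4.7 px). The remaining distance is therefore about 31 mm along tool x, with no sideways shift, and down 1.4 mm. I'll advance half of it slowly and check again.

Request:
apply_moves(
  moves=[
    [[0.002, 0, 0.0004], 0],
    [[0.004, 0, 0.0005], 0],
    [[0.004, 0, 0.0005], 0],
    [[0.003, 0, 0], 0],
    [[0.002, 0, 0], 0],
  ],
)

```text
time_s: 13.78
tcp_pos: [0.6115, -0.0448, 0.2037]
ee_rot: [[-0.183, -0.983, -0.0], [-0.983, 0.183, -0.0], [0.0, 0.0, -1.0]]
wrist_force: [-0.5, -0.3, -3.0]
gripper_width: 0.199
gripper_force: 30.0
```

Request:
apply_moves(
  moves=[
    [[0, 0, 0], 0],
    [[0, 0, 0], 0],
    [[0, 0, 0], 0],
    [[0, 0, 0], 0],
  ],
)

```text
time_s: 14.12
tcp_pos: [0.6118, -0.0441, 0.2038]
ee_rot: [[-0.183, -0.983, 0.0], [-0.983, 0.183, 0.0], [-0.0, -0.0, -1.0]]
wrist_force: [-0.4, -1.2, -4.4]
gripper_width: 0.203
gripper_force: 30.0
```

```bash
python3 look.py d|head -1; python3 - <<'E'
from h import *
import pickle
f=lambda im,x,y,w,h,k:cv2.resize(im[y:y+h,x:x+w],None,fx=k,fy=k,interpolation=cv2.INTER_CUBIC)
S=pickle.load(open("d_scene.pkl","rb"));W=pickle.load(open("d_wrist.pkl","rb"))
s=r.sense();p=np.array(s["tcp_pos"]);R=np.array(s["ee_rot"]);yaw=np.degrees(np.arctan2(R[1,0],R[0,0]))
J=np.array([[.6087,-.1604,z] for z in (.2215,.2015,.1765,.1565,.1215,.1015,.0765,.0565)])
D=np.array([[.099,.018,z] for z in (.162,.142,.062,.042)])@Rz(yaw).T+[p[0],p[1],p[2]-.1669]
print("W",proj(W,J)[[0,2,4]].round(1).tolist(),proj(W,D).round(1).tolist());print("S",proj(S,J).round(1).tolist(),proj(S,D).round(1).tolist())
a=f(S["frame"],118,228,45,62,9);b=f(W["frame"],205,0,42,62,9)
cv2.imwrite("pics/cd.png",np.hstack([a,b]))
E
```

```text
14.1167 [ 0.6118 -0.0441  0.2038] yaw -100.54 [ 11.   21.7  -2.9  -0.  -65.4 -21.5] [-0.4 -1.2 -4.4] [ 0.02 -0.05 -0.03] 0.20348224103779977
W [[215.8, 18.1], [226.1, 43.7], [233.3, 61.5]] [[223.3, 64.7], [227.0, 70.8], [236.1, 85.6], [237.6, 88.0]]
S [[131.3, 240.4], [133.1, 245.8], [135.3, 252.2], [137.0, 257.3], [139.9, 265.7], [141.4, 270.4], [143.4, 276.1], [144.9, 280.5]] [[140.3, 244.6], [141.9, 249.8], [148.1, 269.2], [149.6, 273.7]]
```

View pics/cd.png

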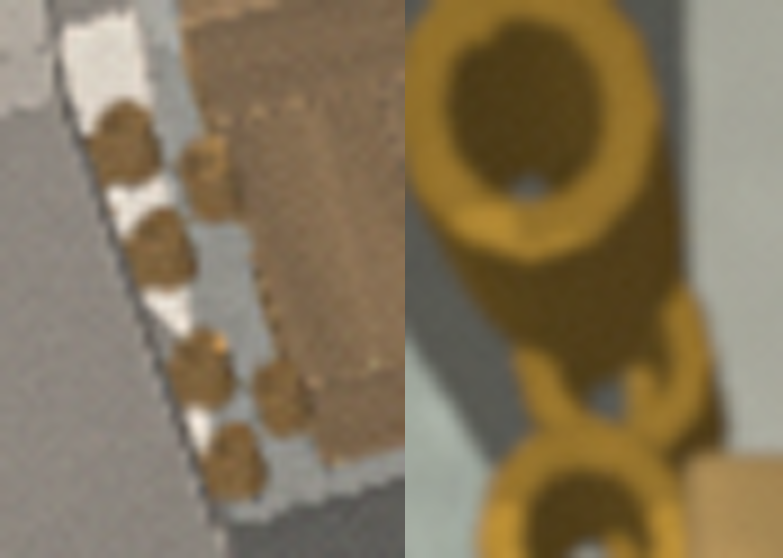

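The crop shows the wrist rings of the upper jamb tube at (527,112), the lower tube of that hinge at (616,340), and the door ring at (584,530). In the scene crop the door knuckles at (210,178) and (283,398) stand level with the gaps between the jamb tubes. 16 mm remain along tool x, with about +0.3 mm sideways.

Request:
apply_moves(
  moves=[
    [[0.001, 0.0003, 0], 0],
    [[0.002, 0, 0], 0],
    [[0.002, 0, 0], 0],
    [[0.002, 0, 0], 0],
    [[0.001, 0, 0], 0],
  ],
)

```text
time_s: 15.28
tcp_pos: [0.6098, -0.0524, 0.2038]
ee_rot: [[-0.183, -0.983, -0.0], [-0.983, 0.183, -0.0], [0.0, 0.0, -1.0]]
wrist_force: [-0.4, 0.5, -3.4]
gripper_width: 0.205
gripper_force: 30.0
```

Request:
apply_moves(
  moves=[
    [[0.001, 0, 0], 0],
    [[0.002, 0, 0], 0],
    [[0.002, 0, 0], 0],
    [[0.002, 0, 0], 0],
    [[0.001, 0, 0], 0],
  ],
)

```text
time_s: 15.7
tcp_pos: [0.6084, -0.0602, 0.2038]
ee_rot: [[-0.183, -0.983, -0.0], [-0.983, 0.183, -0.0], [0.0, 0.0, -1.0]]
wrist_force: [-0.3, -0.1, -3.4]
gripper_width: 0.206
gripper_force: 30.0
```

Request:
apply_moves(
  moves=[
    [[0, 0, 0], 0],
    [[0, 0, 0], 0],
    [[0, 0, 0], 0],
    [[0, 0, 0], 0],
    [[0, 0, 0], 0],
  ],
)

```text
time_s: 16.12
tcp_pos: [0.6085, -0.0598, 0.2037]
ee_rot: [[-0.183, -0.983, -0.0], [-0.983, 0.183, 0.0], [-0.0, 0.0, -1.0]]
wrist_force: [-0.2, 0.5, -3.7]
gripper_width: 0.203
gripper_force: 30.0
```

```bash
python3 look.py e|head -1; cat > v.py <<'E'
from h import *
import pickle,sys
n=sys.argv[1]
f=lambda im,x,y,w,h,k:cv2.resize(im[y:y+h,x:x+w],None,fx=k,fy=k,interpolation=cv2.INTER_CUBIC)
S=pickle.load(open(n+"_scene.pkl","rb"));W=pickle.load(open(n+"_wrist.pkl","rb"))
s=r.sense();p=np.array(s["tcp_pos"]);R=np.array(s["ee_rot"]);yaw=np.degrees(np.arctan2(R[1,0],R[0,0]))
J=np.array([[.6087,-.1604,z] for z in (.2215,.2015,.1765,.1565,.1215,.1015,.0765,.0565)])
D=np.array([[.099,.018,z] for z in (.162,.142,.062,.042)])@Rz(yaw).T+[p[0],p[1],p[2]-.1669]
print("door axis",D[0].round(4),"force",np.round(s["wrist_force"],1),np.round(s["moment"],2))
print("W",proj(W,J).round(1).tolist(),proj(W,D).round(1).tolist());print("S",proj(S,J).round(1).tolist(),proj(S,D).round(1).tolist())
cv2.imwrite(f"pics/v{n}.png",np.hstack([f(S["frame"],120,232,40,60,9),f(W["frame"],195,25,46,60,9)]))
def asc(F,x0,x1,y0,y1,st):
    h=cv2.cvtColor(F,cv2.COLOR_BGR2HSV)
    for y in range(y0,y1): print("%3d "%y+"".join((chr(97+h[y,x,2]//12) if h[y,x,1]>st else ".") for x in range(x0,x1)))
asc(S["frame"],124,160,234,288,int(sys.argv[2]));asc(W["frame"],200,245,20,85,120)
E
python3 v.py e 90
```

```text
16.1167 [ 0.6085 -0.0598  0.2037] yaw -100.54 [  9.5  21.5  -3.2  -0.  -65.3 -20.1] [-0.2  0.5 -3.7] [ 0.07 -0.09 -0.02] 0.20315044005334573
door axis [ 0.6081 -0.1605  0.1988] force [-0.3 -0.8 -3.6] [ 0.12 -0.05 -0.01]
W [[216.4, 56.3], [221.5, 64.3], [226.4, 71.8], [229.4, 76.5], [233.4, 82.8], [235.2, 85.6], [237.1, 88.6], [238.4, 90.6]] [[223.2, 64.8], [226.9, 70.8], [236.1, 85.7], [237.6, 88.1]]
S [[131.3, 240.4], [133.1, 245.8], [135.3, 252.2], [137.0, 257.3], [139.9, 265.7], [141.4, 270.4], [143.4, 276.1], [144.9, 280.5]] [[133.2, 246.3], [135.0, 251.5], [141.5, 270.8], [143.1, 275.4]]
234 ........kkkkkkkkk.kkkkkkkkkkkkkkkk..
235 ........kkkkkkk.kkkkkkkkkkkkk.kkkkh.
236 ........mlkkkkkkkkkkjkkk.kjkjkkkkki.
237 .........kkkkkkjkkkkk.kkkkkkkkkkjllg
238 ........kjkkjkjkkjkkkkkkkkklllmk.k..
239 ........kjkk.kkjjkkkkkkklllmlll..kli
240 ......kkklkkkkkkkkllklllllkkkj....kj
241 .....kjkkljkkkklklmlkllkkkkkkkl.kkk.
242 .....kjjkkjjkkllkkkklllkkkkkkkl.kkkk
243 ....kkklkkiiikkkkklklllkkkkkkk.kkk.l
244 ....kkkkkkjijkkkkkkllllkkkkkkkjl....
245 ....jkkkkkjijkkkkkklklllkkkkkkkllkk.
246 ....
[... 4263 characters left out ...]

 71 ...................hhhgghhhhiijjihgiknoppppoo
 72 ...................hhhhhhiiiiiihhggiknoppppoo
 73 ....................hhhhhiiihhhggggiknoppppoo
 74 .....................ihhhhhggggggggiknoppppoo
 75 ......................ihhhgggggggggiknoopppoo
 76 .......................ihhhgggghhhgiknoppppoo
 77 .......................jiihhhhhhhhghknoppppoo
 78 ........................iiiiiiiihhghknoppppoo
 79 .........................iiiihhhhhghkmoppppoo
 80 ..........................hhhhhgggghkmoppppoo
 81 ............................hhhgggghkmopppppo
 82 ............................jjiihhghjmoppppoo
 83 .............................llkjihhjmoppppoo
 84 .............................mmmlkjjkmoppppoo
```

```bash
python3 - <<'E'
from h import *
import pickle
f=lambda im,x,y,w,h,k:cv2.resize(im[y:y+h,x:x+w],None,fx=k,fy=k,interpolation=cv2.INTER_CUBIC)
fr=[]
for i in range(6): fr.append(imaging.capture("scene")["frame"].astype(np.float32))
m=np.mean(fr,0);np.save("e_mean.npy",m)
a=f(m,122,234,40,58,10);a=np.clip((a-60)*1.6,0,255).astype(np.uint8)
W=pickle.load(open("e_wrist.pkl","rb"))["frame"];b=np.clip(f(W,200,28,40,58,10).astype(float)*1.3,0,255).astype(np.uint8)
cv2.imwrite("pics/ve.png",np.hstack([a,b]))
E
```

```text
(no output)
```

View pics/ve.png

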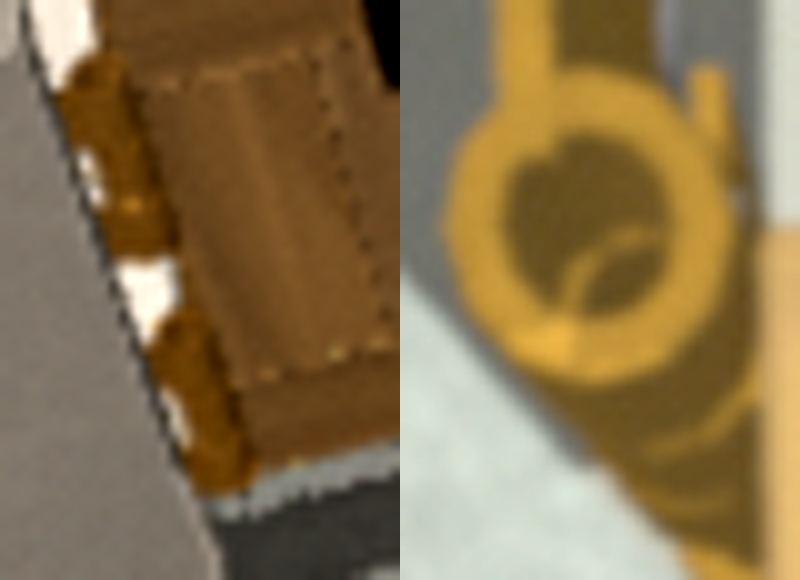

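The scene crop shows each door knuckle sitting between its jamb tubes, with the same white margin at both hinges, at (92,175) and (175,415). Looking down the jamb hole at (587,224) in the wrist crop, a thin crescent shows the door's hole about 0.4 mm right of and behind the axis. The kinematics agree, so I'll apply that small correction.

Request:
apply_moves(
  moves=[
    [[0.0002, -0.0002, 0], 0],
    [[0.0002, -0.0003, 0], 0],
    [[0, 0, 0], 0],
    [[0, 0, 0], 0],
    [[0, 0, 0], 0],
  ],
)

```text
time_s: 17.58
tcp_pos: [0.6089, -0.0604, 0.2037]
ee_rot: [[-0.183, -0.983, -0.0], [-0.983, 0.183, 0.0], [0.0, 0.0, -1.0]]
wrist_force: [-0.2, -0.4, -4.4]
gripper_width: 0.209
gripper_force: 30.0
```

Request:
apply_moves(
  moves=[
    [[0, 0, 0], 0],
    [[0, 0, 0], 0],
    [[0, 0, 0], 0],
    [[0, 0, 0], 0],
    [[0, 0, 0], 0],
  ],
)

```text
time_s: 18.0
tcp_pos: [0.6089, -0.0604, 0.2037]
ee_rot: [[-0.183, -0.983, -0.0], [-0.983, 0.183, -0.0], [0.0, 0.0, -1.0]]
wrist_force: [-0.0, -0.4, -3.2]
gripper_width: 0.204
gripper_force: 30.0
```

```bash
python3 look.py g|head -1; python3 v.py g 90|grep -A45 "^ 38" | head -28; python3 v.py g 90|head -1
```

```text
18.0 [ 0.6089 -0.0604  0.2037] yaw -100.54 [  9.5  21.5  -3.1   0.  -65.4 -20. ] [-0.  -0.4 -3.2] [ 0.12 -0.06 -0.03] 0.2040667655321288
 38 ...........lmmmmmmmmmmmmmmlj..lnmj...........
 39 ...........lmmmmmmmmmmmmmmmljkmnmj...........
 40 ..........lmmmmmmmmmmmmmmmmlllmnmj...........
 41 .........lmmmmmmlllkkllmmmmmllmmmj...........
 42 ........kmmmmmmmkjiiijkklmmmmmllljh..........
 43 ........lmmmmmlljhhhhhhijllmmmmlkig..........
 44 .......kmmmmlkjjihggghhhijlmmmmlkig..........
 45 .......lmmmlkihhggggggghhiklmmmmkig..........
 46 .......lmmmkjhggggggghhhhhiklmmmkih..........
 47 ......klmmmkigggggggggghhhhjlmmmljh..........
 48 ......kmmmlkhgggggggggghhhhjlmmmlki..........
 49 ......lmmmljhggggggggghghhhikmmmmki..........
 50 ......lmmmljhggggggggghghhhiklmmmlih.........
 51 ......lmmmljhggggggggghhghhijlmmmljhj........
 52 ......lmmmljhgggggggghhhgghijlmmmljilnnonnnnn
 53 ......kmmmlkigggggghgghhgggikmmmmkiilnooonnnn
 54 ......klmmmkihggghhhhggggghikmmmmkiilnooonnnn
 55 .......lmmmljhggghhhgggggghilmmmljhilnooonnnn
 56 .......kmmmmkihgghhhgggggghjlmmmljhilnooonnnn
 57 .......kmmnmmkihghhgggggghjlmmmmkihilnooonnnn
 58 .......jlmmnmlkihhhggggghjkmmmmmkhgilnooonnnn
 59 ........kmmnmmljjihggghijkmmmmmljhgilnoooonnn
 60 ........jlmmmmmlllkiiijklmmmmmlkiggilnooooonn
 61 .........jlmmnnnoomllllmmmmmmlkihggilnooooooo
 62 ..........klnooooonmmmmmmmmmlkihgggilnooooooo
 63 ...........kmnooponmmmmmmmmlkihggggilnoppppoo
 64 ............kmnooonmmmmmmmmljhgggggilnoppppoo
 65 .............jkmmmmmnnnmllkjhggggggilnoppppoo
door axis [ 0.6085 -0.161   0.1989] force [-0.4 -0.7 -4. ] [ 0.1  -0.04  0.03]
```

The crescent has vanished, so the holes are coaxial to well under a millimetre. Wrist force shows only the door's weight, so I'll hand in.

```bash
python3 -c "
from station import r
print(r.finish_job())"
```

```text
the job is handed in; nothing more can be done
None
```

I handed the job in at about 18 s with the door held wide open and square, its knuckles between the jamb's. The upper pin hole is lined up to well under a millimetre, and the lower, checked only in the scene picture, to about half a millimetre; its weight is in the grip and nothing else was touched.

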